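# Slide the sharpening stone home and shut its dust cover

### The job

Put the carver's round sharpening stone away: slide it across the deck of its case, without lifting it off, until it drops flat into the empty round recess and no longer stands above the rim. Then lower the clear dust cover fully shut without slamming it. Leave the tin and the slip stone in the case, and everything else on the bench, where they are.

Things in the scene. Friction and masses are not known exactly. Their poses are not given: they have to be found in the camera images.
- case: Low wooden sharpening case, fixed, 260 (its x) by 340 mm (its y). Origin: centre of its underside on the bench; x points away from the robot to the hinged side, y left, z up. Level deck inside at z 24 mm, 240 by 320 mm; round it a rim 10 mm thick, top at z 42 mm (18 above the deck). Three pockets in the deck, 14 mm deep: the empty recess at the rear, one for the tin, one for the slip stone.
- recess (a point): Centre of the floor of the empty round recess, 97 mm in diameter, 14 mm deep, in the middle of the deck's rear half: x 65, y 0, z 10 mm of the case (65 mm from the hinge line). Same axes as the case.
- stone: Grey disc, 88 mm wide, 28 thick, about 0.4 kg, too wide for most grippers. Origin: centre of its underside, z its axis. Starts flat on the front half of the deck, top 10 mm above the rim; home in the recess its top is 14 mm above the deck, 4 below the rim. Slides (friction about 0.6); it starts to tip in about 15 mm short of the recess centre and drops flat when pushed on to that centre.
- cover (a joint): Hinge of the dust cover (rad): 0 = shut on the rim, growing as it opens; starts half open at about 0.9 to 1.0 and cannot open beyond 1.05. The hinge is stiff: the cover stays where it is left and a few newtons on its front rail close it.
- cover_hinge (a point): Middle of the hinge axis, along the case's y, on the far rim at x 130, y 0, z 42 mm of the case.
- cover_front (a point): Middle of the front rail, on its outer face, 249 mm from the hinge axis, 12 mm above the plane of the cover's underside. x runs along the cover to the hinge, z out of the outer face. The cover is a frame of wooden rails 22 mm wide, 12 thick, 260 by 340 mm, round a clear panel, with a brass thumb tab 11 mm out from the front edge. Half open, it leans over the rear of the deck.
- tin: Round aluminium tin, 56 mm in diameter, 24 mm tall, in its pocket at the left rear of the deck (x 75, y 118 mm of the case). Origin: centre of its underside. To be left alone.
- slip: Pale slip stone, a bar 72 by 40 by 22 mm, in its pocket at the right rear of the deck (x 75, y -118 mm of the case). Origin: centre of its underside. To be left alone.
- mallet: Carver's round dark wood mallet standing on its head to the left of the case, head 82 mm in diameter, 245 mm tall. Origin: centre of its underside. To be left alone.
- gouge_a: Narrow gouge lying to the right of the case, about 235 mm long, 28 mm high, along its x, blade to +x. Origin: on the bench under the ferrule. To be left alone.
- gouge_b: Broad gouge lying to the right of the narrow one, about 220 mm long, 28 mm high, along its x, blade to +x. Origin: on the bench under the ferrule. To be left alone.
- log: Roughed-out block of pale wood, 170 by 62 mm, about 70 mm high, lying at the side of the bench. Origin: centre of its underside. To be left alone.
- goose: Carved wooden goose on a round lotus foot, 84 mm across the foot, 190 mm tall, at the side of the bench. Origin: centre of its underside. To be left alone.
- finial: Turned wooden finial standing on its foot, 68 mm in diameter, 160 mm tall, at the side of the bench. Origin: centre of its underside. To be left alone.
Not all that is in view belongs to the job. What is meant by the stone is not yellow, and is the smaller of those in its own colour.

How it is judged:
By the outcome, as a careful person would: the job done as asked, in the order asked, and still so for the second after the job is handed in, with the robot touching nothing.
It also fails if it takes over 61 s, if anything falls off the work surface, if the arm or the gripper's body presses on something with over 40 N, if the wrist force passes 120 N, or if a joint passes its speed limit or range.

### The arm

A 6-joint arm with a two-finger parallel gripper is mounted at the origin on the work surface. World frame = base frame: x ahead of the robot, y to its left, z up, the work surface at z = 0. Lengths are in m, angles in rad, forces in N, time in s.
With the tool pointing down it reaches from about 0.25 to 0.775 m from the base axis. Payload 4 kg.
Tool frame: the origin (TCP) lies on the centre line of the jaws, within the pads' length; the fingertips stand tip_extent ahead of it and the grasp point (between the pads) is the TCP (tip_extent is the distance from the TCP to the fingertips, in m); z points along the fingers, y is the line along which they close (so a half turn about z gives the same grasp; the last joint's range is limited). The gripper opens to 85 mm and grips with 20 to 120 N. Pads are 22 mm wide; open, the fingers measure 114 mm over their backs; the gripper's body (76 mm by 85 mm) begins 54 mm behind the grasp point. The pads swing forward as they close: fully open they stand 13 mm farther back than shut.
Start: joints at [1.225, 0.087, 1.371, -0, 1.684, -0.103], TCP at [0.132, 0.534, 0.25] pointing down, gripper open.
Joint ranges: [-3.1, 3.1], [-0.76, 2.03], [0.27, 2.55], [-1.08, 4.22], [0.17, 2.65], [-2.57, 2.57]. Speed limits (rad/s): [2.79, 2.79, 3.14, 3.14, 3.14, 3.14].

### API

Orientations are given as a rotation vector (axis times angle).
In Python, from bench import * gives the robot as it stands.
- The arm moves only by the tool drive_tool, never from a script. Its argument "commands" is a list of rows, each a list of 5 numbers: the closure in counts, from 0 (fully open) to 255 (shut), then the shift along the tool's x, y, z in cm, then the turn about the tool's z in degrees. In form: [[hand, dx, dy, dz, spin], ...]. A call has 1 to 8 rows; each row shifts and turns the commanded pose from where the row before left it, along the tool's axes as they then stand; what a row does not reach is not made up. A row lasts 1/8 s, in which the tool goes at most 62.5 mm and 10.7 degrees, less where a joint would pass 70% of its speed; a pose out of reach is approached as far as the arm can. A call with a gripper value outside its range is refused whole. The fingers move at their own pace and stop on an object; "force" is the grip in N (left out, the last holds). Time passes only in rows, so rows that do not move let the fingers close. It gives the time, the measured TCP pose, the force, the opening and the grip force at its end, in the units of the state.
- observe(): the state, without advancing time (a new reading comes with each control period).
- capture(name): name is "scene" or "top" or "wrist"; returns (picture, depth): 384x512x3 uint8, red, green, blue; 384x512 float32, m along the optical axis (not along the pixel's ray), 0 where there is no reading.
- camera_info(name): a dict with "K" (3x3 intrinsics, pixels), "eye" and "rotation" of the camera in the world. Camera axes: x right, y down, z forward; pixel columns grow to the right and rows downward; lengths in m; the calibration is good to about 2 mm. A picture is of the moment at which its call begins: read the wrist's pose just before it. camera_info takes no time and is no camera call; for the wrist camera it gives the pose at the moment of the call.
- job_done(): hands the job in; it is judged then, once.
The state is a dict: "time_s": time; "joints": joint angles; "dq": joint speeds; "tau": joint torques, N m; "tool_pos": TCP position; "tcp_rot": TCP orientation; "ft_force": force on the tool from outside, world axes, zero at the start; "moment": the same for the moment, N m; "gripper_width": opening from 0.0 (shut) to 1.0 (fully open); "finger_force": force on a finger pad.
Only numpy, scipy, OpenCV 4.12 (cv2) and the standard library are available. Lean on these libraries where they do the work, as an engineer would, in place of code of your own. Each camera call takes 0.05 s, during which the arm holds its last target. There are 200 camera calls.

## Working session

There is one attempt and no reset: what is moved stays moved. The work goes in short steps, Python scripts to look and compute and a tool call to move; the robot and the scene stay as the last step left them, time stands still between calls to the robot, and variables do not carry over. Pictures are saved under pics/ and viewed, at most 10 in all, crops included, and the job is handed in when it is done.

Besides the shell and the picture viewer there is one more tool, called as name(argument=value, ...) on one line, values as JSON. drive_tool: Moves the arm, as the interface text tells. Its arguments: {"type":"object","properties":{"commands":{"type":"array","items":{"type":"array","items":{"type":"number"}}},"force":{"type":"number"}},"required":["commands"]}

```bash
mkdir -p pics; cat > h.py <<'E'
from bench import *
import numpy as np, cv2
def snap(n,f):
    ci=camera_info(n); p,d=capture(n)
    cv2.imwrite(f'pics/{f}.png',cv2.resize(p[:,:,::-1],(800,600),interpolation=cv2.INTER_CUBIC))
    np.savez(f'pics/{f}.npz',p=p,d=d,K=ci['K'],e=ci['eye'],R=ci['rotation'])
def load(f): return np.load(f'pics/{f}.npz')
def world(f,z=None):
    a=load(f);d=a['d'];v,u=np.mgrid[:384,:512];K=a['K']
    r=np.stack([(u-K[0,2])/K[0,0],(v-K[1,2])/K[1,1],np.ones_like(d)],-1)@np.array(a['R']).T
    if z is None: return a['e']+r*d[...,None]
    return a['e']+r*((z-a['e'][2])/r[...,2])[...,None]
E
python3 - <<'E'
from h import *
o=observe();print(o)
snap('top','top1');snap('scene','sc1')
for n in('top','scene'):print(camera_info(n))
E
```

```text
{'time_s': 0.0, 'joints': array([ 1.22488705e+00,  8.79527352e-02,  1.37230266e+00,  4.52055579e-05,
        1.68364769e+00, -1.03063919e-01]), 'dq': array([ 9.64741233e-06,  1.22555104e-03, -2.02542472e-03,  1.08342924e-03,
       -6.15767712e-04,  3.05270056e-04]), 'tau': array([-1.47404204e-03, -3.51878500e+01, -3.13265598e+01, -4.07326497e-04,
        1.11115267e-02,  2.55222233e-06]), 'tool_pos': array([0.13206277, 0.53341072, 0.2491158 ]), 'tcp_rot': array([-0.38044826, -3.1179071 ,  0.00352183]), 'ft_force': array([ 0.72210162, -0.04497672, -0.44709911]), 'moment': array([ 0.03483864, -0.01428002,  0.00270756]), 'finger_force': 0.0, 'gripper_width': 0.9948867182669953}
{'K': array([[493.77565243,   0.        , 259.59768975],
       [  0.        , 493.77565243, 191.03600832],
       [  0.        ,   0.        ,   1.        ]]), 'eye': array([0.50468802, 0.0057215 , 1.50822456]), 'rotation': array([-2.1703699 ,  2.23188265, -0.07242176])}
{'K': array([[392.79266025,   0.        , 253.16266967],
       [  0.        , 392.79266025, 183.9100405 ],
       [  0.        ,   0.        ,   1.        ]]), 'eye': array([0.36813348, 0.7827558 , 1.35766219]), 'rotation': array([-0.39297533,  2.91293997, -0.87048158])}
```

```bash
sed -i "s/R=ci\['rotation'\]/R=cv2.Rodrigues(np.array(ci['rotation']))[0]/" h.py; python3 - <<'E'
from h import *
snap('top','top1');snap('scene','sc1')
E
```

```text
(no output)
```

View pics/top1.png

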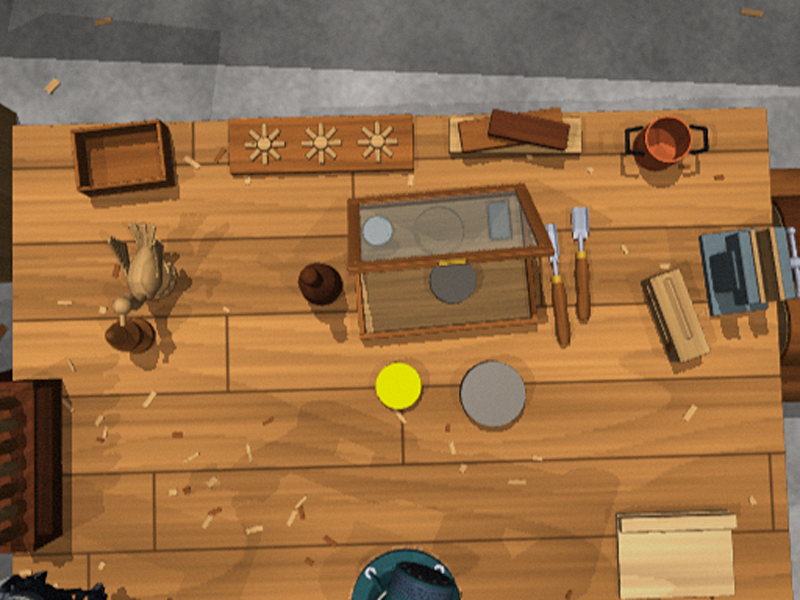

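View pics/sc1.png

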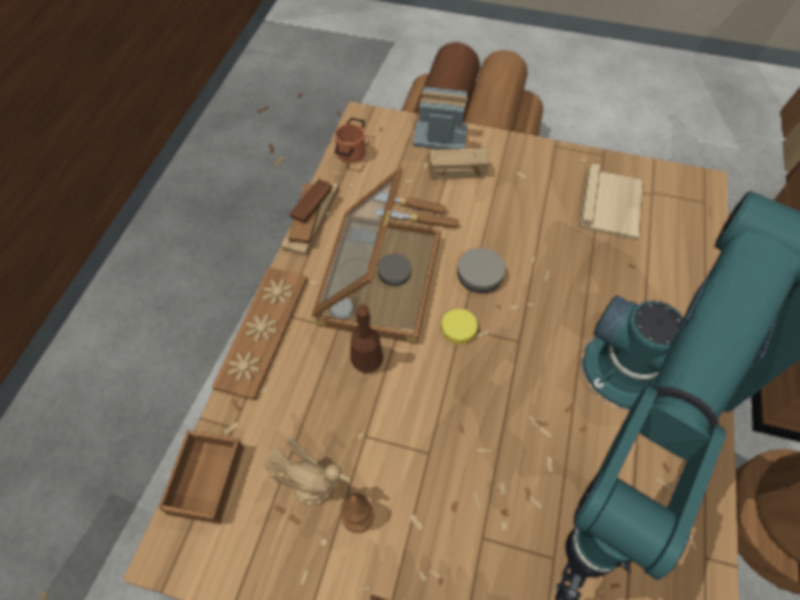

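The top view shows the case at about (360-550, 185-340), half covered. The stone is the grey disc on its deck at (453, 283), and the larger grey disc at (492, 394) and the yellow one at (398, 386) are decoys. I'll enlarge the case to read its corners.

```bash
python3 - <<'E'
from h import *
a=load('top1');c=a['p'][110:230,212:372,::-1]
cv2.imwrite('pics/c1.png',cv2.resize(c,(800,600),interpolation=cv2.INTER_CUBIC))
W=world('top1')
for (u,v) in [(250,200),(320,200),(290,180),(285,212),(340,190),(289,168),(315,250),(254,246),(226,170),(340,155)]:print(u,v,W[v,u].round(4))
E
```

```text
250 200 [0.5561 0.0144 0.0221]
320 200 [ 0.5502 -0.1962  0.0253]
290 180 [ 0.611  -0.1057  0.052 ]
285 212 [ 0.5169 -0.0887  0.0406]
340 190 [ 0.5778 -0.2548  0.0412]
289 168 [ 0.6258 -0.0878  0.2661]
315 250 [ 0.4017 -0.1746  0.0367]
254 246 [0.418  0.0062 0.0224]
226 170 [0.6265 0.0722 0.2516]
340 155 [ 0.6602 -0.2253  0.2263]
```

View pics/c1.png

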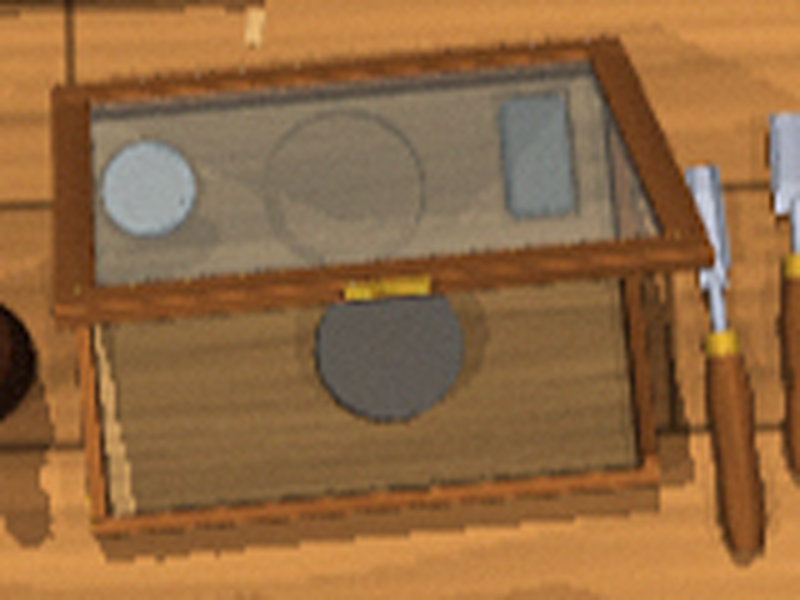

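```bash
python3 - <<'E'
from h import *
a=load('top1')
def w(cx,cy,z):
    u=212+(cx+.5)/5-.5;v=110+(cy+.5)/5-.5;K=a['K']
    r=a['R']@np.array([(u-K[0,2])/K[0,0],(v-K[1,2])/K[1,1],1]);return a['e']+r*(z-a['e'][2])/r[2]
L=w(94,531,.042);R=w(658,480,.042);print('corners',L,R,np.linalg.norm(L-R))
d=(L-R)/np.linalg.norm(L-R);x=np.array([d[1],-d[0],0]);print('yaw deg',np.degrees(np.arctan2(x[1],x[0])))
c=(L+R)/2+.13*x;print('case',c)
print('recess pred',c+.065*x,'seen',w(345,187,.024))
s=w(390,348,.052);print('stone',s,'rel',(s-c)@x,(s-c)@d)
print('tin',w(149,188,.034),c+.075*x+.118*d,'slip',w(538,155,.032),c+.075*x-.118*d)
W=world('top1')
for cx,cy in [(388,288),(80,305),(690,250),(400,270)]: # rail/tab
  p=W[int(110+cy/5),int(212+cx/5)];print('rail',p,(p-c)@x,(p-c)@d,np.degrees(np.arctan2(p[2]-.042,.13-(p-c)@x)))
# stone by mask of height
q=W[...,2];rel=(W-c);rx=rel@x;ry=rel@d
m=(abs(q-.052)<.004)&(abs(rx)<.125)&(abs(ry)<.15)
print('mask',m.sum(),rx[m].min(),rx[m].max(),ry[m].min(),ry[m].max(),q[m].mean())
g=(q<.018)&(abs(rx-.065)<.07)&(abs(ry)<.06);print('pocket',g.sum())
E
```

```text
corners [0.51023089 0.07359094 0.042     ] [ 0.53106105 -0.26245347  0.042     ] 0.336689389879539
yaw deg 3.5470160439043004
case [ 0.65039694 -0.08638848  0.042     ]
recess pred [ 0.71527242 -0.08236709  0.042     ] seen [ 0.71388187 -0.08255785  0.024     ]
stone [ 0.61339636 -0.10460999  0.052     ] rel -0.03805702210340622 -0.015897467199253307
tin [0.71498627 0.03578996 0.034     ] [0.71795289 0.03602554 0.042     ] slip [ 0.72907576 -0.19907958  0.032     ] [ 0.73255364 -0.19952237  0.042     ]
rail [ 0.62878974 -0.08817032  0.26177141] -0.021676045897440568 -0.00044164000407179377 55.38835979250556
rail [0.62357565 0.06703619 0.25358671] -0.01727789831007852 0.1547901377035691 55.159612406596686
rail [ 0.64335972 -0.24551926  0.25362019] -0.01686876972304281 -0.15839057217505778 55.238555797008665
rail [ 0.6372913  -0.09685273  0.2516468 ] -0.013727935170451625 -0.0096333945423862 55.566564205335176
mask 447 -0.07988301151027982 -0.009926517847472546 -0.05912631712462152 0.027466285143533678 0.05151941139271092
pocket 0
```

```bash
cat >> h.py <<'E'
def plan(x,y,z,az=None):
    "total shift in the tool's axes (cm), spin (deg) to be done after the shift"
    o=observe();R=cv2.Rodrigues(np.array(o['tcp_rot']))[0];p=np.array(o['tool_pos'])
    a=np.degrees(np.arctan2(R[1,1],R[0,1]))
    print('t',o['time_s'],'at',p.round(4),'az',a.round(2),'F',np.round(o['ft_force'],1),'shift cm',(R.T@(np.array([x,y,z])-p)*100).round(2),'spin',None if az is None else round(a-az,1))
E
python3 - <<'E'
import bench;print([n for n in dir(bench) if n[0]!='_'])
print({n:getattr(bench,n) for n in dir(bench) if isinstance(getattr(bench,n),(int,float,dict,str)) and n[0]!='_'})
from h import *
plan(.45,-.12,.30,12)
ci=camera_info('wrist');o=observe();print((np.array(ci['eye'])-o['tool_pos']),ci['rotation'])
E
```

```text
['IKError', 'camera_info', 'capture', 'job_done', 'observe', 'tip_extent']
{'tip_extent': 0.019}
t 0.2 at [0.1321 0.5336 0.2496] az 76.09 F [-0.1  0.   0.4] shift cm [-46.57 -55.81  -4.97] spin 64.1
[-0.07406748  0.01856991  0.12202902] [2.27446747 1.78055818 0.27096128]
```

drive_tool(commands=[[0, -3.6, -4.3, -0.4, 0], [0, -3.6, -4.3, -0.4, 0], [0, -3.6, -4.3, -0.4, 0], [0, -3.6, -4.3, -0.4, 0], [0, -3.6, -4.3, -0.4, 0], [0, -3.6, -4.3, -0.4, 0], [0, -3.6, -4.3, -0.4, 0], [0, -3.6, -4.3, -0.4, 0]])

```text
time_s: 1.2
tool_pos: [0.3294, 0.1291, 0.2825]
tcp_rot: [0.38, 3.118, 0.001]
ft_force: [1.2, -0.8, -1.1]
gripper_width: 0.999
finger_force: 0.0
```

drive_tool(commands=[[0, -3.6, -4.3, -0.4, 0], [0, -3.6, -4.3, -0.4, 0], [0, -3.6, -4.3, -0.4, 10.7], [0, 0, 0, 0, 10.7], [0, 0, 0, 0, 10.7], [0, 0, 0, 0, 10.7], [0, 0, 0, 0, 10.7], [0, 0, 0, 0, 10.7]])

```text
time_s: 2.2
tool_pos: [0.4028, -0.0205, 0.2941]
tcp_rot: [-1.987, -2.433, 0.0]
ft_force: [-0.7, -0.9, 0.1]
gripper_width: 1.0
finger_force: 0.0
```

```bash
python3 - <<'E'
from h import *
plan(.54,-.1,.255,12)
snap('scene','sc2');snap('top','top2')
plan(.54,-.1,.255,12)
W=world('sc2');p=observe()['tool_pos']
d=W-p
m=(np.hypot(d[...,0],d[...,1])<.15)&(W[...,2]>.2)
q=d[m];t=np.radians(12);al=q[:,0]*np.cos(t)+q[:,1]*np.sin(t);la=-q[:,0]*np.sin(t)+q[:,1]*np.cos(t)
for z in np.arange(-.04,.3,.02):
  k=(q[:,2]>=z)&(q[:,2]<z+.02)
  if k.sum():print(round(z,2),k.sum(),al[k].min().round(3),al[k].max().round(3),la[k].min().round(3),la[k].max().round(3))
E
```

```text
t 2.2 at [ 0.4028 -0.0205  0.2941] az 11.53 F [-0.7 -0.9  0.1] shift cm [-10.54  11.86   3.9 ] spin -0.5
t 2.3 at [ 0.4028 -0.0205  0.2941] az 11.9 F [-0.1 -0.2  1.3] shift cm [-10.61  11.79   3.91] spin -0.1
-0.02 2 -0.049 0.048 0.007 0.01
0.0 32 -0.056 0.053 -0.009 0.012
0.02 28 -0.062 0.058 0.005 0.014
0.04 141 -0.073 0.072 -0.019 0.017
0.06 124 -0.071 0.07 -0.012 0.02
0.08 185 -0.067 0.068 -0.013 0.021
0.1 66 -0.066 0.066 -0.011 0.038
0.12 99 -0.037 0.035 0.007 0.041
0.14 150 -0.036 0.036 -0.007 0.039
0.16 82 -0.035 0.036 -0.001 0.038
0.18 113 -0.036 0.035 -0.001 0.038
0.2 86 -0.028 0.033 0.007 0.037
0.22 94 -0.14 0.042 0.01 0.101
0.24 253 -0.146 0.029 -0.026 0.108
0.26 488 -0.148 0.047 -0.027 0.107
0.28 573 -0.149 0.057 -0.025 0.106
```

View pics/sc2.png

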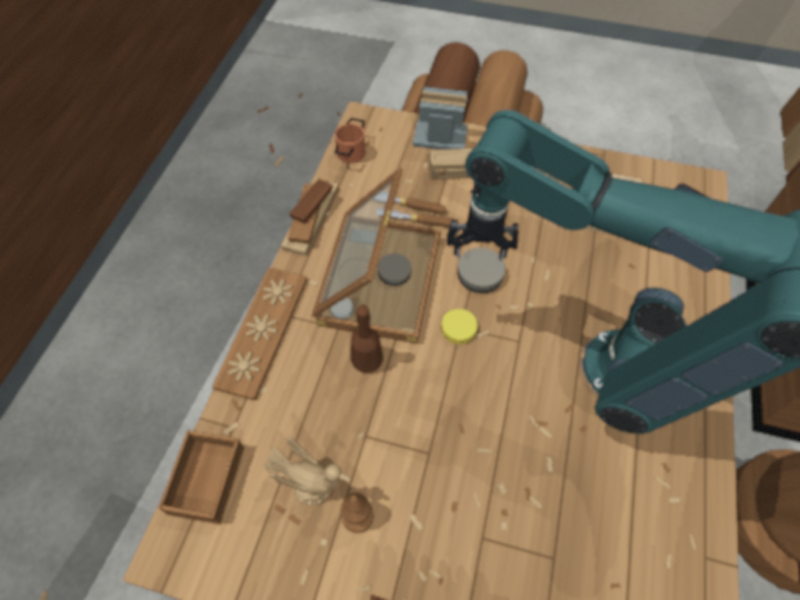

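The scene view shows the open fingers standing over the bench in front of the case. The front rail runs at about (372, 275)-(400, 175) in the picture, near the wrist. The cover has to open a little wider so the gripper can follow the stone, so I'll first press the rail gently with the leading finger.

drive_tool(commands=[[0, -3.3, 3.8, 1.3, 0], [0, -3.3, 3.8, 1.3, 0], [0, -3.3, 3.8, 1.3, 0], [0, 0, 0, 0, 0], [0, 0, 0, 0, 0]])

```text
time_s: 2.92
tool_pos: [0.5345, -0.0936, 0.2551]
tcp_rot: [-1.976, -2.44, 0.0]
ft_force: [-0.8, -1.3, 1.1]
gripper_width: 1.001
finger_force: 0.0
```

```bash
cat >> h.py <<'E'
C=np.array([.648,-.0865]);Y=np.radians(3.5);X=np.array([np.cos(Y),np.sin(Y)]);D=np.array([-np.sin(Y),np.cos(Y)])
def go(cx,cy,z,az=None):
    p=np.array(observe()['tool_pos'])[:2]-C;print('case xy',(p@X).round(4),(p@D).round(4));w=C+cx*X+cy*D;plan(*w,z,az)
E
python3 -c "
from h import *
go(-.075,0,.255,12)"
```

```text
case xy -0.1137 -0.0002
t 2.925 at [ 0.5345 -0.0936  0.2551] az 11.99 F [-0.8 -1.3  1.1] shift cm [-0.55  3.83  0.01] spin -0.0
```

drive_tool(commands=[[0, -0.15, 1.0, 0, 0], [0, -0.15, 1.0, 0, 0], [0, -0.1, 0.7, 0, 0], [0, -0.1, 0.5, 0, 0], [0, -0.1, 0.5, 0, 0], [0, 0, 0, 0, 0]])

```text
time_s: 3.68
tool_pos: [0.5715, -0.092, 0.2558]
tcp_rot: [-1.978, -2.438, 0.002]
ft_force: [-4.5, 0.1, 2.2]
gripper_width: 0.999
finger_force: 2.3
```

drive_tool(commands=[[0, -0.1, 0.4, 0, 0], [0, 0, 0.4, 0, 0], [0, 0, 0, 0, 0]])

```text
time_s: 4.05
tool_pos: [0.5795, -0.0917, 0.2565]
tcp_rot: [-1.979, -2.439, 0.002]
ft_force: [-5.3, -0.9, 3.6]
gripper_width: 0.999
finger_force: 2.9
```

```bash
cat >> h.py <<'E'
def cover(f):
    W=world(f);r=W[...,:2]-C;x=r@X;y=r@D;z=W[...,2]
    m=(abs(y)>.05)&(abs(y)<.15)&(z>.12)&(z<.30)&(x<.12)&(x>-.12)
    q=.13-x[m];h=z[m]-.042;rad=np.hypot(q,h);k=(rad>.238)&(rad<.265)
    print('cover',k.sum(),np.round(np.percentile(np.arctan2(h[k],q[k]),[10,50,90]),3))
E
python3 -c "
from h import *
cover('top1')
snap('top','top3');cover('top3');go(-.065,0,.255,12)"
```

```text
cover 590 [0.94  0.97  0.979]
cover 512 [0.988 1.016 1.025]
case xy -0.0686 -0.001
t 4.1 at [ 0.5795 -0.0917  0.2565] az 11.87 F [-5.4 -1.3  5.1] shift cm [0.05 0.38 0.15] spin -0.1
```

drive_tool(commands=[[0, 0, 0.3, 0, 0], [0, 0, 0.2, 0, 0], [0, 0, 0, 0, 0]])

```text
time_s: 4.47
tool_pos: [0.5841, -0.0912, 0.2585]
tcp_rot: [1.98, 2.437, -0.002]
ft_force: [-9.3, -0.2, 9.5]
gripper_width: 0.997
finger_force: 5.5
```

drive_tool(commands=[[0, 0, 0.2, 0, 0], [0, 0, 0, 0, 0]])

```text
time_s: 4.72
tool_pos: [0.586, -0.091, 0.2594]
tcp_rot: [1.979, 2.436, -0.002]
ft_force: [-11.3, -0.2, 11.6]
gripper_width: 0.999
finger_force: 6.6
```

```bash
python3 -c "
from h import *
go(-.144,-.032,.065,12.3)"
```

```text
case xy -0.0621 -0.0007
t 4.725 at [ 0.586  -0.091   0.2594] az 11.81 F [-11.3  -0.2  11.6] shift cm [-1.85 -8.56 19.44] spin -0.5
```

drive_tool(commands=[[0, -0.9, -4.3, 0, 0], [0, -0.95, -4.3, 0, -0.5], [0, 0, 0, 5, 0], [0, 0, 0, 5, 0], [0, 0, 0, 5, 0], [0, 0, 0, 3.4, 0], [0, 0, 0, 1, 0], [0, 0, 0, 0, 0]])

```text
time_s: 5.72
tool_pos: [0.5071, -0.1259, 0.0615]
tcp_rot: [-1.969, -2.448, -0.0]
ft_force: [-0.6, 0.6, -0.5]
gripper_width: 0.998
finger_force: 0.0
```

```bash
python3 -c "
from h import *
snap('top','top4');cover('top4');snap('wrist','w4');go(-.1,-.016,.065,12.3)"
```

```text
cover 576 [1.013 1.043 1.053]
case xy -0.1419 -0.0312
t 5.825 at [ 0.5083 -0.1263  0.0633] az 12.39 F [ 0.7 -0.6  0.2] shift cm [ 0.85  4.37 -0.15] spin 0.1
```

View pics/w4.png

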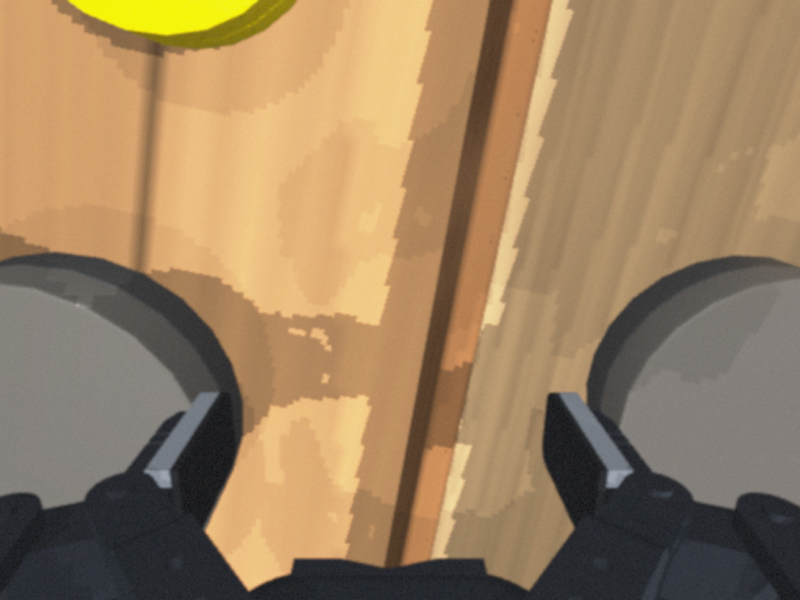

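The wrist view shows the leading fingertip at about (560, 395), just in front of the stone's edge at (590, 400). The rim runs at x = 400-550.

drive_tool(commands=[[0, 0, 0.5, -0.2, 0], [0, 0, 0.7, 0, 0], [0, 0, 0.8, 0, 0], [0, 0, 0.8, 0, 0], [0, 0, 0.6, 0, 0], [0, 0, 0, 0, 0]])

```text
time_s: 6.58
tool_pos: [0.5404, -0.1183, 0.0631]
tcp_rot: [-1.968, -2.448, 0.0]
ft_force: [-0.2, -0.4, 0.0]
gripper_width: 1.003
finger_force: 0.0
```

```bash
cat >> h.py <<'E'
def stone(f,lo=.047,hi=.058):
    W=world(f);r=W[...,:2]-C;x=r@X;y=r@D;z=W[...,2]
    m=((z>lo)&(z<hi)&(x>-.1)&(x<.12)&(abs(y)<.09)).astype(np.uint8)
    n,l,s,_=cv2.connectedComponentsWithStats(m);
    if n<2: return print('none')
    k=l==1+s[1:,4].argmax();P=np.c_[x[k],y[k]].astype(np.float32)
    c,rr=cv2.minEnclosingCircle(P);print('stone',k.sum(),np.round(c,4),round(rr,4),'x',P[:,0].min(),P[:,0].max(),'y',P[:,1].min(),P[:,1].max(),'z',np.median(z[k]))
E
python3 -c "
from h import *
snap('wrist','w5');snap('top','top5');stone('w4');stone('w5');stone('top5');stone('top1');go(-.1,-.016,.065,12.3)"
```

```text
stone 13025 [-0.0395 -0.0137] 0.0387 x -0.07710465 -0.014330368 y -0.047736157 0.024793578 z 0.05040866199877633
stone 19663 [-0.0322 -0.0178] 0.0446 x -0.07661836 0.011670671 y -0.059390202 0.025770701 z 0.05041187471571973
stone 362 [-0.0348 -0.0152] 0.0439 x -0.06500358 0.00747761 y -0.058369577 0.027689157 z 0.05091047364151535
stone 522 [-0.0355 -0.0157] 0.044 x -0.07749682 -0.006990977 y -0.05919027 0.027399033 z 0.05126490192667832
case xy -0.1098 -0.0253
t 6.675 at [ 0.5399 -0.1184  0.0631] az 12.4 F [-0.3 -0.2  0.2] shift cm [ 0.76  1.12 -0.19] spin 0.1
```

View pics/w5.png

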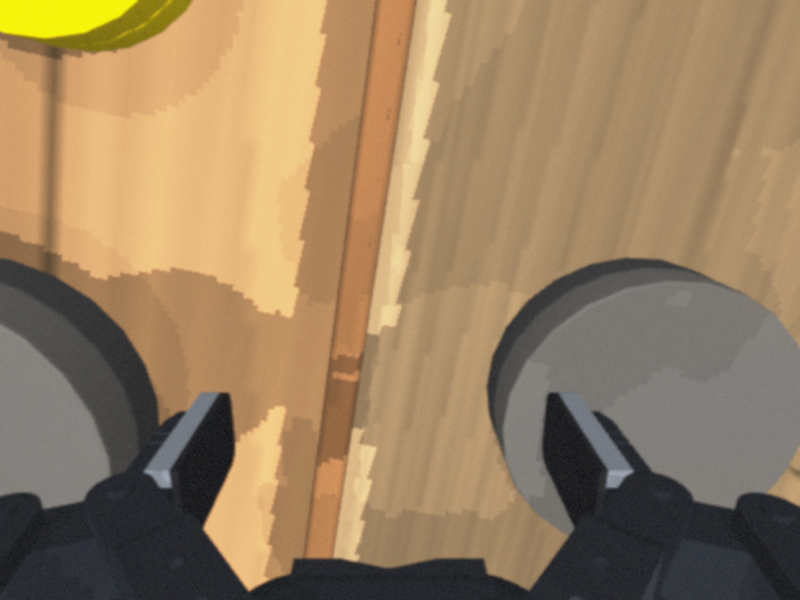

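The wrist view shows the fingertip at (560, 400) riding above the stone, which hasn't moved. When open, the tips stand about 13 mm higher than I assumed, so I'll back off and go lower.

```bash
python3 -c "
from h import *
go(-.140,-.034,.0525,13)"
```

```text
case xy -0.1098 -0.0253
t 6.675 at [ 0.5399 -0.1184  0.0631] az 12.4 F [-0.3 -0.2  0.2] shift cm [-0.4  -3.11  1.06] spin -0.6
```

drive_tool(commands=[[0, -0.4, -3.1, 0, 0], [0, 0, 0, 0.5, -0.6], [0, 0, 0, 0.5, 0], [0, 0, 0.5, 0, 0], [0, 0, 0.8, 0, 0], [0, 0, 0.8, 0, 0], [0, 0, 0.8, 0, 0], [0, 0, 0, 0, 0]])

```text
time_s: 7.68
tool_pos: [0.54, -0.1223, 0.0534]
tcp_rot: [1.955, 2.458, 0.002]
ft_force: [0.1, -0.2, 0.4]
gripper_width: 1.0
finger_force: 0.0
```

```bash
python3 -c "
from h import *
snap('wrist','w6');snap('top','top6');stone('w6');stone('top6');go(-.1,-.016,.0525,13)"
```

```text
stone 15764 [-0.0284 -0.0125] 0.0427 x -0.06994448 0.00836721 y -0.038269788 0.02820927 z 0.05042074758696398
stone 425 [-0.0206 -0.0132] 0.0439 x -0.056798212 0.01254956 y -0.05551845 0.029509807 z 0.050970458211889946
case xy -0.1107 -0.0292
t 7.775 at [ 0.5393 -0.1224  0.0533] az 13.0 F [ 0.1 -0.5  0.2] shift cm [1.12 1.27 0.08] spin 0.0
```

drive_tool(commands=[[0, 0, 0.7, 0, 0], [0, 0, 0.8, 0, 0], [0, 0, 0.8, 0, 0], [0, 0, 0.7, 0, 0], [0, 0, 0, 0, 0]])

```text
time_s: 8.4
tool_pos: [0.5692, -0.1155, 0.0534]
tcp_rot: [1.955, 2.458, 0.002]
ft_force: [0.5, 0.6, 0.3]
gripper_width: 0.998
finger_force: 0.0
```

```bash
python3 -c "
from h import *
snap('wrist','w7');snap('top','top7');stone('w7');stone('top7');cover('top7');go(-.055,-.016,.0525,13)"
```

```text
stone 15769 [ 0.0017 -0.008 ] 0.0429 x -0.040352847 0.038748045 y -0.033356495 0.0331232 z 0.05043117357142103
stone 175 [ 0.0065 -0.0078] 0.0433 x -0.026041025 0.012512413 y -0.051121645 0.035105553 z 0.05068822593026323
cover 578 [1.013 1.042 1.053]
case xy -0.081 -0.0243
t 8.5 at [ 0.5686 -0.1157  0.0535] az 13.0 F [-0.1  0.3  0.7] shift cm [0.39 2.7  0.1 ] spin 0.0
```

drive_tool(commands=[[0, 0, 0.7, 0, 0], [0, 0, 0.8, 0, 0], [0, 0, 0.7, 0, 0], [0, 0, 0.5, 0, 0], [0, 0, 0, 0, 0]])

```text
time_s: 9.12
tool_pos: [0.5954, -0.1095, 0.0534]
tcp_rot: [1.955, 2.458, 0.002]
ft_force: [-0.4, -0.3, 1.0]
gripper_width: 1.003
finger_force: 0.0
```

```bash
python3 -c "
from h import *
snap('wrist','w8');stone('w8');snap('top','top8');cover('top8');go(-.073,-.022,.036,12)
c=load('top8')['p'][110:230,212:372,::-1]
cv2.imwrite('pics/c8.png',cv2.resize(c,(800,600),interpolation=cv2.INTER_CUBIC))"
```

```text
stone 15888 [ 0.0279 -0.0034] 0.0428 x -0.013690037 0.06480551 y -0.029032506 0.037762713 z 0.05043859315477522
cover 577 [1.014 1.043 1.053]
case xy -0.0545 -0.0197
t 9.225 at [ 0.5948 -0.1095  0.0532] az 13.0 F [ 0.1  0.2 -0.8] shift cm [ 0.08 -1.86  1.72] spin 1.0
```

View pics/c8.png

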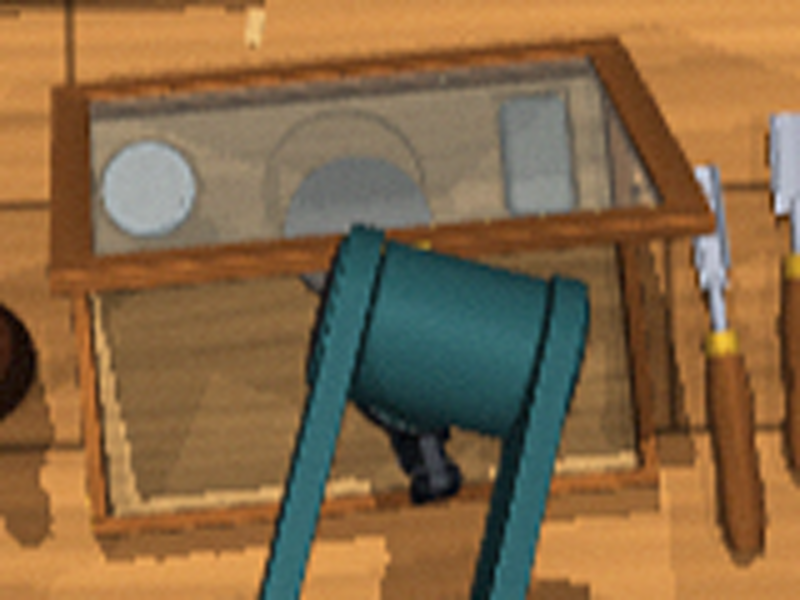

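The crop shows the stone under the panel, centred near (358, 229), with the recess circle at (345, 187). It's on course. I'll push 1 cm more, then drop the fingers inside the rim.

drive_tool(commands=[[0, 0, 0.5, 0, 0], [0, 0, 0.5, 0, 0], [0, 0, -1.2, 0, 0], [0, 0, 0, 0.6, 1], [0, 0, 0, 0.6, 0], [0, 0, 0, 0.5, 0], [0, 0, 0, 0, 0]])

```text
time_s: 10.1
tool_pos: [0.592, -0.11, 0.0353]
tcp_rot: [-1.976, -2.44, 0.001]
ft_force: [0.6, -0.7, 0.9]
gripper_width: 1.001
finger_force: 0.0
```

```bash
python3 -c "
from h import *
snap('wrist','w9');stone('w9');go(-.035,-.0153,.036,12)"
```

```text
stone 5933 [0.0255 0.0055] 0.0241 x 0.008868137 0.039996937 y -0.01501207 0.029552648 z 0.054434199898211175
case xy -0.057 -0.0201
t 10.15 at [ 0.5924 -0.1101  0.0358] az 11.99 F [0.  0.6 0.9] shift cm [ 0.15  2.24 -0.02] spin -0.0
```

View pics/w9.png

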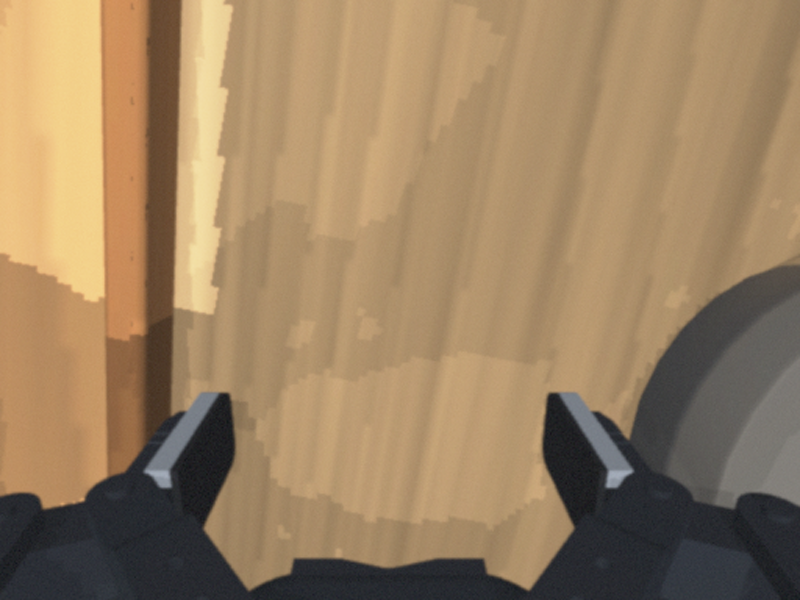

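The wrist view shows the lowered finger at (560-620, 440), just in front of the stone's rear edge at x = 640. The stone has begun to tip.

drive_tool(commands=[[0, 0, 0.5, 0, 0], [0, 0, 0.5, 0, 0], [0, 0, 0.4, 0, 0], [0, 0, 0.3, 0, 0], [0, 0, 0, 0, 0]])

```text
time_s: 10.78
tool_pos: [0.609, -0.1064, 0.0356]
tcp_rot: [-1.977, -2.441, 0.0]
ft_force: [-0.1, -0.3, 0.3]
gripper_width: 0.999
finger_force: 0.1
```

```bash
cat >> h.py <<'E'
def tilt(f):
    W=world(f);r=W[...,:2]-C;x=r@X;y=r@D;z=W[...,2]
    p=load(f)['p'].astype(int);g=(p.max(-1)-p.min(-1)<25)&(p.mean(-1)>60)
    m=g&(z>.030)&(z<.065)&(x>.0)&(x<.11)&(abs(y)<.05)
    if m.sum()<50:return print('few')
    A=np.c_[x[m]-.065,y[m],np.ones(m.sum())];s=np.linalg.lstsq(A,z[m],rcond=None)[0]
    print('plane',m.sum(),s.round(3),'x',x[m].min().round(3),x[m].max().round(3),'z',np.percentile(z[m],[5,50,95]).round(4))
E
python3 -c "
from h import *
snap('wrist','w10');tilt('w9');tilt('w10');snap('top','top10');cover('top10');go(-.035,-.0153,.036,12)"
```

```text
plane 11583 [ 0.495 -0.393  0.075] x 0.006 0.04 z [0.0333 0.0497 0.0582]
plane 14735 [ 0.006 -0.207  0.049] x 0.001 0.064 z [0.0337 0.0483 0.0537]
cover 558 [1.04  1.068 1.079]
case xy -0.0402 -0.0175
t 10.875 at [ 0.6089 -0.1064  0.0358] az 12.0 F [-0.5 -0.2 -0.5] shift cm [ 0.14  0.55 -0.02] spin -0.0
```

```bash
python3 -c "
from h import *
a=load('top10')['p'][125:185,225:325,::-1];b=load('w10')['p'][150:384,256:,::-1]
a=cv2.resize(a,(500,300),interpolation=cv2.INTER_CUBIC);b=cv2.resize(b,(300,274))
o=np.zeros((300,800,3),np.uint8);o[:,:500]=a;o[:274,500:]=b;cv2.imwrite('pics/m10.png',o)"
```

```text
(no output)
```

View pics/m10.png

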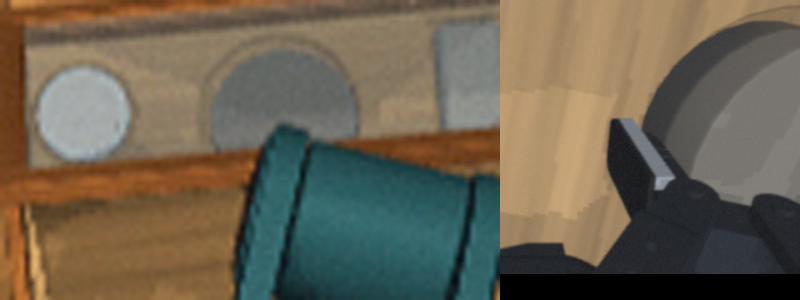

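The left crop shows the stone's far edge at (284, 48), a few mm short of home. The right crop shows the finger against the stone's rear wall. The wrist is also touching the cover near its open stop, so I'll take small steps and watch the forces.

drive_tool(commands=[[0, 0, 0.2, 0, 0], [0, 0, 0, 0, 0]])

```text
time_s: 11.12
tool_pos: [0.6111, -0.1062, 0.0362]
tcp_rot: [-1.977, -2.441, -0.0]
ft_force: [-0.0, 0.4, -0.6]
gripper_width: 1.001
finger_force: 0.3
```

```bash
python3 -c "
from h import *
snap('wrist','w11');tilt('w11');snap('top','top11');cover('top11');go(-.035,-.0153,.036,12);print(observe()['tau'].round(2))
for f in('w9','w10','w11'):
  W=world(f);r=W[...,:2]-C;x=r@X;y=r@D
  k=(abs(y-.0)<.035)&(abs(x-.045)<.05);z=W[...,2]
  for yy in(.03,.02,.01):
    print(f,yy,[(round(a,3),round(float(np.median(z[(abs(x-a)<.002)&(abs(y-yy)<.002)])),4) if ((abs(x-a)<.002)&(abs(y-yy)<.002)).sum()>3 else None) for a in np.arange(.01,.09,.012)])
"
```

```text
plane 15019 [-0.019 -0.177  0.048] x 0.003 0.069 z [0.0339 0.0474 0.0523]
cover 555 [1.047 1.076 1.087]
case xy -0.038 -0.0174
t 11.225 at [ 0.6111 -0.1062  0.0363] az 11.99 F [-0.5 -0.   0. ] shift cm [0.17 0.33 0.03] spin -0.0
[  0.45 -45.31 -30.06   0.25  -0.37  -0.  ]
w9 0.03 [(np.float64(0.01), 0.0223), (np.float64(0.022), 0.0304), (np.float64(0.034), None), (np.float64(0.046), None), (np.float64(0.058), None), (np.float64(0.07), None), (np.float64(0.082), None)]
w9 0.02 [(np.float64(0.01), 0.0224), (np.float64(0.022), 0.0555), (np.float64(0.034), None), (np.float64(0.046), None), (np.float64(0.058), None), (np.float64(0.07), None), (np.float64(0.082), None)]
w9 0.01 [(np.float64(0.01), 0.0376), (np.float64(0.022), 0.0565), (np.float64(0.034), None), (np.float64(0.046), None), (np.float64(0.058), None), (np.float64(0.07), None), (np.float64(0.082), None)]
w10 0.03 [(np.float64(0.01), 0.0225), (np.float64(0.022), 0.0224), (np.float64(0.034), 0.045), (np.float64(0.046), 0.0472), (np.float64(0.058), None), (np.float64(0.07), None), (np.float64(0.082), None)]
w10 0.02 [(np.float64(0
[... 301 characters left out ...]
479), (np.float64(0.058), None), (np.float64(0.07), None), (np.float64(0.082), None)]
w11 0.03 [(np.float64(0.01), 0.0224), (np.float64(0.022), 0.0225), (np.float64(0.034), 0.0416), (np.float64(0.046), 0.0466), (np.float64(0.058), None), (np.float64(0.07), None), (np.float64(0.082), None)]
w11 0.02 [(np.float64(0.01), 0.0224), (np.float64(0.022), 0.0303), (np.float64(0.034), 0.0495), (np.float64(0.046), 0.047), (np.float64(0.058), None), (np.float64(0.07), None), (np.float64(0.082), None)]
w11 0.01 [(np.float64(0.01), 0.0225), (np.float64(0.022), 0.0488), (np.float64(0.034), 0.0498), (np.float64(0.046), 0.0474), (np.float64(0.058), 0.045), (np.float64(0.07), None), (np.float64(0.082), None)]
```

drive_tool(commands=[[0, 0, 0.2, 0, 0], [0, 0, 0, 0, 0]])

```text
time_s: 11.48
tool_pos: [0.6134, -0.1058, 0.0365]
tcp_rot: [1.977, 2.441, 0.001]
ft_force: [-0.9, -0.2, -0.3]
gripper_width: 0.999
finger_force: 0.3
```

```bash
cat >> h.py <<'E'
def prof(f):
  W=world(f);r=W[...,:2]-C;x=r@X;y=r@D;z=W[...,2]
  for yy in(.02,.01):
    print(f,yy,[(int(a*1000),float(np.median(z[m]).round(4))) for a in np.arange(.01,.09,.006) if (m:=(abs(x-a)<.002)&(abs(y-yy)<.002)).sum()>3])
E
python3 -c "
from h import *
snap('wrist','w12');prof('w12');snap('top','top12');cover('top12');go(-.035,-.0153,.036,12);print(observe()['tau'].round(2))
"
```

```text
w12 0.02 [(10, 0.0223), (16, 0.0224), (22, 0.023), (28, 0.0447), (34, 0.0473), (40, 0.0463), (46, 0.0455), (52, 0.0443), (58, 0.0435)]
w12 0.01 [(10, 0.0225), (16, 0.0225), (22, 0.0408), (28, 0.0487), (34, 0.0478), (40, 0.0468), (46, 0.0458), (52, 0.0447), (58, 0.0439)]
cover 552 [1.055 1.084 1.094]
case xy -0.0358 -0.0172
t 11.575 at [ 0.6133 -0.1058  0.0364] az 11.99 F [0.3 0.2 1.9] shift cm [0.17 0.11 0.04] spin -0.0
[ 5.300e-01 -4.515e+01 -2.966e+01  2.300e-01 -2.700e-01 -1.000e-02]
```

drive_tool(commands=[[0, 0, 0.2, 0, 0], [0, 0, 0, 0, 0]])

```text
time_s: 11.82
tool_pos: [0.6143, -0.1054, 0.0357]
tcp_rot: [-1.977, -2.44, 0.001]
ft_force: [0.6, 1.2, 0.7]
gripper_width: 1.004
finger_force: 0.0
```

```bash
python3 -c "
from h import *
snap('wrist','w13');prof('w13');snap('top','top13');cover('top13');go(-.035,-.0153,.036,12);print(observe()['tau'].round(2))
"
```

```text
w13 0.02 [(10, 0.0224), (16, 0.0224), (22, 0.0223), (28, 0.0295), (34, 0.0363), (40, 0.0365), (46, 0.0364), (52, 0.0365), (58, 0.0365), (64, 0.0362)]
w13 0.01 [(10, 0.0224), (16, 0.0224), (22, 0.0288), (28, 0.0365), (34, 0.0364), (40, 0.0364), (46, 0.0364), (52, 0.0365), (58, 0.0365), (64, 0.0365)]
cover 554 [1.057 1.085 1.096]
case xy -0.0346 -0.0167
t 11.925 at [ 0.6144 -0.1053  0.0356] az 11.98 F [ 0.5  0.5 -0.3] shift cm [ 0.15 -0.01 -0.04] spin -0.0
[  1.3  -45.87 -31.84   0.4   -0.61   0.  ]
```

The stone has dropped flat: its top is 14 mm above the deck and level. Next I'll retreat, back a little first, then up, then clear.

drive_tool(commands=[[0, 0, -1.0, 0, 0], [0, 0, -1.0, 0, 0], [0, 0, 0, -1.5, 0], [0, 0, 0, -1.5, 0], [0, -0.5, -4, 0, 0], [0, -0.5, -4, 0, 0], [0, 0, -3, 0, 0], [0, 0, 0, 0, 0]])

```text
time_s: 12.92
tool_pos: [0.4894, -0.1427, 0.0678]
tcp_rot: [1.978, 2.438, 0.001]
ft_force: [0.2, -0.4, 0.2]
gripper_width: 1.003
finger_force: 0.0
```

```bash
python3 -c "
from h import *
snap('top','top14');cover('top14')
W=world('top14');r=W[...,:2]-C;x=r@X;y=r@D;z=W[...,2]
m=(z>.2)&(z<.3)&(abs(y-.08)<.03)&(x>-.08)&(x<.04)
for a in np.arange(-.03,.03,.004):
  k=m&(abs(x-a)<.002)
  if k.sum():print(round(a,3),z[k].max().round(4),z[k].min().round(4))
go(-.16,0,.40,3.5)"
```

```text
cover 561 [1.056 1.086 1.096]
0.002 0.2739 0.2627
0.006 0.2775 0.2666
0.01 0.2744 0.2679
0.014 0.2727 0.2601
0.018 0.2627 0.2547
0.022 0.252 0.2404
0.026 0.2433 0.2318
case xy -0.1604 -0.0464
t 12.975 at [ 0.4907 -0.1426  0.068 ] az 11.94 F [0.1 1.5 0.4] shift cm [  4.53   0.83 -33.2 ] spin 8.4
```

drive_tool(commands=[[255, 0, 0, -5.8, 0], [255, 0, 0, -5.8, 0], [255, 0, 0, -5.8, 0], [255, 0, 0, -5.8, 0], [255, 0, 0, -5, 0], [255, 0, 0, -5, 0], [255, 4.5, 0.8, 0, 8.4], [255, 0, 0, 0, 0]])

```text
time_s: 13.98
tool_pos: [0.4896, -0.0943, 0.4009]
tcp_rot: [2.143, 2.292, 0.005]
ft_force: [0.4, 0.3, -0.1]
gripper_width: 0.001
finger_force: 0.0
```

```bash
python3 -c "
from h import *
go(.055,0,.40,3.5)"
```

```text
case xy -0.1586 0.0019
t 13.975 at [ 0.4896 -0.0943  0.4009] az 3.85 F [ 0.4  0.3 -0.1] shift cm [-0.32 21.36  0.2 ] spin 0.3
```

Now I go over the rail and down behind it.

drive_tool(commands=[[255, -0.3, 5.4, 0, 0.3], [255, 0, 5.3, 0, 0], [255, 0, 5.3, 0, 0], [255, 0, 5.3, 0, 0], [255, 0, 0, 4, 0], [255, 0, 0, 4, 0], [255, 0, 0, 3.7, 0], [255, 0, 0, 0, 0]])

```text
time_s: 14.98
tool_pos: [0.7003, -0.0869, 0.2753]
tcp_rot: [-2.15, -2.279, 0.008]
ft_force: [0.3, -0.5, -0.7]
gripper_width: -0.001
finger_force: 0.0
```

```bash
python3 -c "
from h import *
go(.03,0,.282,3.5)
W=world('top14')
snap('scene','sc15');W=world('sc15');r=W[...,:2]-C;x=r@X;y=r@D;z=W[...,2]
p=np.array(observe()['tool_pos']);px=(p[:2]-C)@X
m=(abs(y)<.03)&(abs(x-px)<.06)&(z>.2)&(z<p[2]+.05)
for a in np.arange(.22,.34,.01):
  k=m&(abs(z-a)<.005)
  if k.sum():print(round(a,3),k.sum(),x[k].min().round(4),x[k].max().round(4))"
```

```text
case xy 0.0522 -0.0036
t 14.975 at [ 0.7003 -0.0869  0.2753] az 3.34 F [ 0.3 -0.5 -0.7] shift cm [ 0.35 -2.23 -0.65] spin -0.2
0.22 12 0.0362 0.0414
0.23 11 0.0303 0.0355
0.24 13 0.0249 0.0297
0.26 16 0.0175 0.0584
0.27 45 0.0015 0.0622
0.28 32 0.0036 0.0656
0.29 19 0.003 0.0607
0.3 18 0.0349 0.0809
0.31 47 0.0198 0.0901
0.32 45 0.0079 0.0938
0.33 18 0.0041 0.0972
```

drive_tool(commands=[[255, 0.2, -0.8, -0.3, 0], [255, 0.1, -0.8, 0, 0], [255, 0, -0.6, 0, 0], [255, 0, 0, 0, 0]])

```text
time_s: 15.52
tool_pos: [0.6786, -0.0853, 0.2856]
tcp_rot: [2.156, 2.283, 0.002]
ft_force: [-0.5, 0.3, -0.9]
gripper_width: -0.001
finger_force: 0.0
```

```bash
python3 -c "
from h import *
go(-.003,0,.264,3.5)"
```

```text
case xy 0.0307 -0.0007
t 15.525 at [ 0.6786 -0.0853  0.2856] az 3.28 F [-0.5  0.3 -0.9] shift cm [ 0.06 -3.37  2.15] spin -0.2
```

Not touching yet, so I'll follow the arc slowly.

drive_tool(commands=[[255, 0, -0.8, 0.5, 0], [255, 0, -0.8, 0.5, 0], [255, 0, -0.8, 0.5, 0], [255, 0, -0.9, 0.6, 0], [255, 0, 0, 0, 0]])

```text
time_s: 16.15
tool_pos: [0.645, -0.0872, 0.2623]
tcp_rot: [-2.156, -2.282, 0.002]
ft_force: [0.9, -0.1, 0.3]
gripper_width: 0.002
finger_force: 0.0
```

```bash
python3 -c "
from h import *
go(-.0317,0,.2399,3.5);snap('top','top16');cover('top16')"
```

```text
case xy -0.0031 -0.0005
t 16.15 at [ 0.645  -0.0872  0.2623] az 3.27 F [ 0.9 -0.1  0.3] shift cm [ 0.03 -2.86  2.25] spin -0.2
cover 423 [0.916 0.945 0.956]
```

drive_tool(commands=[[255, 0, -1.45, 1.15, 0], [255, 0, -1.4, 1.2, 0], [255, 0, -1.3, 1.4, 0], [255, 0, -1.2, 1.4, 0], [255, 0, -1.05, 1.55, 0], [255, 0, -1.0, 1.6, 0], [255, 0, 0, 0, 0]])

```text
time_s: 17.08
tool_pos: [0.5711, -0.0912, 0.1787]
tcp_rot: [-2.155, -2.282, 0.002]
ft_force: [0.4, 0.2, 0.9]
gripper_width: 0.002
finger_force: 0.0
```

```bash
python3 -c "
from h import *
go(-.1162,0,.1465,3.5);snap('top','top17');cover('top17')"
```

```text
case xy -0.077 0.0
t 17.075 at [ 0.5711 -0.0912  0.1787] az 3.28 F [0.4 0.2 0.9] shift cm [-0.02 -3.91  3.23] spin -0.2
cover 413 [0.465 0.485 0.498]
```

drive_tool(commands=[[255, 0, -0.8, 1.6, 0], [255, 0, -0.7, 1.6, 0], [255, 0, -0.6, 1.8, 0], [255, 0, -0.4, 1.6, 0], [255, 0, -0.3, 1.2, 0], [255, 0, -0.1, 0.9, 0], [255, 0, -0.1, 0.6, 0], [255, 0, 0, 0, 0]])

```text
time_s: 18.12
tool_pos: [0.542, -0.093, 0.0868]
tcp_rot: [-2.156, -2.284, 0.001]
ft_force: [0.1, -0.3, 0.5]
gripper_width: 0.001
finger_force: 0.0
```

```bash
python3 -c "
from h import *
go(-.107,0,.073,3.5);snap('top','top18');cover('top18')
W=world('top18');r=W[...,:2]-C;x=r@X;y=r@D;z=W[...,2]
for s in(-.1,.1):
  m=(abs(x+.119)<.006)&(abs(y-s)<.03);print(s,np.median(z[m]).round(4))"
```

```text
case xy -0.1062 -0.0
t 18.125 at [ 0.542  -0.093   0.0868] az 3.29 F [ 0.1 -0.3  0.5] shift cm [-0.   -0.08  1.38] spin -0.2Traceback (most recent call last):
  File "<string>", line 3, in <module>
    go(-.107,0,.073,3.5);snap('top','top18');cover('top18')
                                             ~~~~~^^^^^^^^^
  File "h.py", line 25, in cover
    print('cover',k.sum(),np.round(np.percentile(np.arctan2(h[k],q[k]),[10,50,90]),3))
                                   ~~~~~~~~~~~~~^^^^^^^^^^^^^^^^^^^^^^^^^^^^^^^^^^
    return _quantile_unchecked(
        a, q, axis, out, overwrite_input, method, keepdims, weights)
    return _ureduce(a,
                    func=_quantile_ureduce_func,
    ...<5 lines>...
                    overwrite_input=overwrite_input,
                    method=method)
    r = func(a, **kwargs)
    result = _quantile(arr,
                       quantiles=q,
    ...<2 lines>...
                       out=out,
                       weights=wgt)
    slices_having_nans = np.isnan(arr[-1, ...])
                                  ~~~^^^^^^^^^
IndexError: index -1 is out of bounds for axis 0 with size 0
```

drive_tool(commands=[[255, 0, 0, 0.4, 0], [255, 0, 0, 0.3, 0], [255, 0, 0, 0.3, 0], [255, 0, 0, 0.2, 0], [255, 0, 0, 0.2, 0], [255, 0, 0, 0, 0]])

```text
time_s: 18.92
tool_pos: [0.5423, -0.0931, 0.0736]
tcp_rot: [2.157, 2.284, 0.0]
ft_force: [-0.2, 0.0, 2.0]
gripper_width: 0.001
finger_force: 1.1
```

```bash
cat >> h.py <<'E'
def shut(f):
  W=world(f);r=W[...,:2]-C;x=r@X;y=r@D;z=W[...,2]
  for s in(-.1,.1):
    for a in (-.119,.119):
      m=(abs(x-a)<.006)&(abs(y-s)<.03);print(s,a,m.sum(),np.median(z[m]).round(4))
E
python3 -c "
from h import *
snap('top','top19');shut('top18');shut('top19');go(-.107,0,.073,3.5)"
```

```text
-0.1 -0.119 32 0.0656
-0.1 0.119 74 0.0531
0.1 -0.119 87 0.066
0.1 0.119 85 0.0538
-0.1 -0.119 32 0.0532
-0.1 0.119 78 0.0531
0.1 -0.119 86 0.0533
0.1 0.119 82 0.0527
case xy -0.1059 -0.0002
t 18.975 at [ 0.5423 -0.0931  0.0736] az 3.29 F [-1.2 -0.6  2.9] shift cm [ 0.02 -0.11  0.06] spin -0.2
```

The front rail is level with the hinge side at z 0.053. I'll give it a light press to seat it, then lift away and check.

drive_tool(commands=[[255, 0, 0, 0.1, 0], [255, 0, 0, 0.1, 0], [255, 0, 0, 0, 0]])

```text
time_s: 19.35
tool_pos: [0.5424, -0.0931, 0.0734]
tcp_rot: [2.156, 2.284, 0.001]
ft_force: [-3.9, 1.0, 10.8]
gripper_width: -0.0
finger_force: 5.4
```

drive_tool(commands=[[255, 0, 0, -1, 0], [255, 0, 0, -4, 0], [255, 0, 0, -5, 0], [255, 0, 0, -5, 0], [255, 0, -5, 0, 0], [255, 0, -5, 0, 0], [255, 0, -5, 0, 0], [255, 0, 0, 0, 0]])

```text
time_s: 20.35
tool_pos: [0.3903, -0.1015, 0.2211]
tcp_rot: [2.158, 2.282, 0.0]
ft_force: [0.6, 1.0, 1.2]
gripper_width: 0.003
finger_force: 0.0
```

```bash
python3 -c "
from h import *
snap('top','top20');shut('top20');print(observe()['ft_force'])
c=load('top20')['p'][110:230,192:352,::-1]
cv2.imwrite('pics/c20.png',cv2.resize(c,(800,600),interpolation=cv2.INTER_CUBIC))"
```

```text
-0.1 -0.119 81 0.0536
-0.1 0.119 81 0.0526
0.1 -0.119 86 0.0537
0.1 0.119 78 0.0546
[ 1.28580032  0.10061206 -0.21418072]
```

View pics/c20.png

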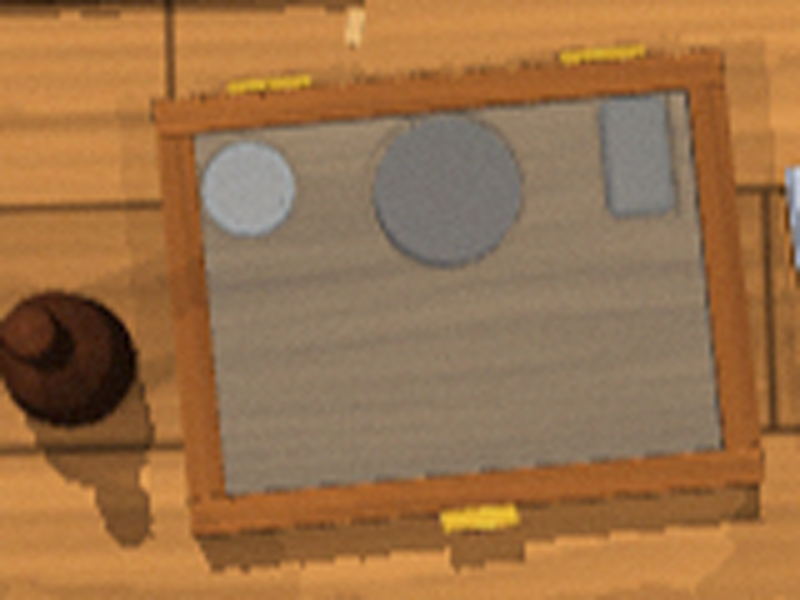

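The crop shows the cover shut flush on the rim. The stone is home in the recess at (447, 190), and the tin at (249, 188), slip at (638, 155) and mallet haven't moved.

```bash
python3 -c "
from bench import *
print(job_done())"
```

```text
the job is handed in; nothing more can be done
None
```

The stone lies flat in its recess below the rim, the cover was closed gently and sits fully shut, the tin, slip stone and mallet look unmoved, and the job was handed in at about 20 s; on the way I eased the cover a little wider, and the wrist also nudged it while I pushed the stone in.

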